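Turn the funnel mouth-down into its drying tray

TASK

One of the two square blue silicone funnels has been left standing on its spout, with its orange-marked mouth facing up, so it will not drain. Tip it over so that it is mouth-down, then set it in the empty white drying tray so that its whole mouth lies flat on the tray's floor, and let go. Leave the other funnel, the kettle, the bottle and the egg cup where they stand.

Things in the scene. Friction and masses are not known exactly. Their poses are not given: they have to be found in the camera images.
- funnel: The wrongly placed funnel: rigid blue silicone, collapsed flat, 0.12 kg. Origin: centre of the spout's end face; z runs from spout end to mouth (up at the start, must point down at the end). Round spout 44 mm across, z = 0 to 40 mm; square flange plate 110 x 110 mm, sides along x and y, z = 40 to 45 mm; a 5 mm thick wall round its edge, z = 45 to 62 mm. Four yaws look the same.
- funnel_flange (a point): Centre of the flange's spout-side face, 40 mm from the spout's end; at the start this face overhangs the spout by 33 mm all round, 40 mm above the counter. If one side is raised the funnel first leans on the opposite flange edge, then can stand on that side face (22 mm wide), then falls mouth-down if pushed on.
- funnel_mouth (a point): Centre of the funnel's mouth plane, on its z axis 62 mm from the spout's end. The floor inside the mouth, 17 mm deep, carries an orange ring 80 mm across, seen only when the mouth faces up.
- free_tray: The empty white drying tray, fixed to the counter: open square box, 138 x 138 mm outside, 126 x 126 mm inside (8 mm of room on each side of the funnel), 18 mm high, walls and floor 6 mm thick. Origin: centre of its underside on the counter; sides parallel to its x and y axes, z up.
- free_tray_in (a point): Centre of the empty tray's inner floor, 6 mm above the counter.
- other_funnel: A second, identical funnel, already mouth-down in the other tray; to be left alone. Origin: centre of its mouth plane on the tray's floor, z up to its spout end 62 mm above.
- used_tray: The second white tray, the same as the empty one, fixed, holding the other funnel; the two trays' places are swapped at random. Origin: centre of its underside.
- kettle: Compact steel travel kettle, 112 mm diameter, 130 mm high, black handle reaching 95 mm out along its +y. Origin: centre of its underside. Leave alone.
- bottle: Empty amber glass bottle, 66 mm diameter, 165 mm high. Origin: centre of its underside. Leave alone.
- egg_cup: White ceramic egg cup, 50 mm diameter, 61 mm high. Origin: centre of its underside. Leave alone.
Things that resemble listed ones, but are neither listed nor needed, are in the scene too. Leave any red look-alike of the funnel alone. What is shaped like the free_tray but green is not meant.

How it is judged:
By the outcome, as a careful person would: the job done as asked, in the order asked, and still so for the second after the job is handed in, with the robot touching nothing.
It also fails if it takes over 54 s, if anything falls off the work surface, if the arm or the gripper's body presses on something with over 40 N, if the wrist force passes 120 N, or if a joint passes its speed limit or range.

ROBOT

A 6-joint arm with a two-finger parallel gripper is mounted at the origin on the work surface. World frame = base frame: x ahead of the robot, y to its left, z up, the work surface at z = 0. Lengths are in m, angles in rad, forces in N, time in s.
With the tool pointing down it reaches from about 0.375 to 0.975 m from the base axis. Payload 3.8 kg.
Tool frame: the origin (TCP) lies midway between the tips of the shut fingers; the grasp point (between the pads) lies 19 mm behind it; z points along the fingers, y is the line along which they close (so a half turn about z gives the same grasp; the last joint's range is limited). The gripper opens to 85 mm and grips with 20 to 120 N. Pads are 22 mm wide; open, the fingers measure 114 mm over their backs; the gripper's body (76 mm by 85 mm) begins 54 mm behind the grasp point. The pads swing forward as they close: fully open they stand 13 mm farther back than shut.
Start: joints at [1.197, 0.264, 1.604, -0, 1.274, -0.037], TCP at [0.223, 0.637, 0.231] pointing down, gripper open.
Joint ranges: [-2.63, 2.63], [-0.94, 2.18], [0.31, 2.57], [-1.31, 4.45], [0, 2.66], [-2.55, 2.55]. Speed limits (rad/s): [2.57, 2.57, 3.14, 3.14, 3.14, 3.14].

INTERFACE

Orientations are given as a rotation vector (axis times angle).
In Python, from workcell import bot gives the robot as it stands.
- The arm moves only by the tool servo_tool, never from a script. Its argument "series" is a list of rows, each a list of 7 numbers: the shift along the world's x, y, z in units of 0.15 m (1.0 is 0.15 m), then the turn, a rotation vector about the world's x, y, z in units of 180 degrees (1.0 is 180 degrees), then the closure, from 0 (fully open) to 1 (shut). A call has 1 to 20 rows; each row is the pose to reach, as a shift and turn from the pose commanded when the call began, turning the shorter way round; what a row does not reach only later rows make up. A row lasts 1/10 s, in which the tool goes at most 50 mm and 8.59 degrees, less where a joint would pass 70% of its speed; a pose out of reach is approached as far as the arm can. A call with a number of a shift or a turn outside -1 to 1 is refused whole. A call with a gripper value outside its range is refused whole. The fingers move at their own pace and stop on an object; "newtons" is the grip in N (left out, the last holds). Time passes only in rows, so rows that repeat a pose let the fingers close. It gives the time, the measured TCP pose, the force, the opening and the grip force at its end, in the units of the state.
- bot.read_state(): the state, without advancing time (a new reading comes with each control period).
- bot.read_camera(name): name is "side" or "top"; returns the picture (480x640x3 uint8, red, green, blue); there is no depth.
- bot.camera_info(name): a dict with "vertical_fov" (degrees; the focal length in pixels is half the picture's height over the tangent of half this angle, whatever the lens; pixels are square), "cx", "cy" (the principal point, pixels), "R" (3x3) and "t" (3): a world point X has camera coordinates R X + t. Camera axes: x right, y down, z forward; pixel columns grow to the right and rows downward; lengths in m; the calibration is good to about 2 mm. A picture is of the moment at which its call begins. camera_info takes no time and is no camera call.
- bot.finish_job(): hands the job in; it is judged then, once.
Trained networks look in the newest picture that a camera, given by its name, has taken for a name from the list of things; names that differ only in an ending like _2 or _b are one class to them, and where a whole thing is asked for, a point or a joint stands for the part that bears it (a point fixed in the world has none). Each returns a list of dicts, best first, with "score" (0 to 1); they miss things now and then, are a little off and sometimes report something else, mostly with a low value. They report only what shows in the picture. A call takes as long as a camera call. They do not tell look-alikes from the thing itself.
- bot.recognise(target, camera): "box" ([left, top, right, bottom] as shares, 0 to 1, of the picture: columns of its width, rows of its height, round what is visible of it).
- bot.trace(target, camera): "mask" (480x640 bool, what is visible of it) and "box" ([left, top, right, bottom] as shares, 0 to 1, of the picture: columns of its width, rows of its height, round what is visible of it).
- bot.mark_of(target, camera): "at" ([row, column] as shares, 0 to 1, of the picture: columns of its width, rows of its height: a listed point, or the origin of a listed thing).
The state is a dict: "time": time; "q": joint angles; "joint_vel": joint speeds; "joint_torque": joint torques, N m; "tool_pos": TCP position; "tcp_rot": TCP orientation; "wrist_force": force on the tool from outside, world axes, zero at the start; "torque": the same for the moment, N m; "width": opening from 0.0 (shut) to 1.0 (fully open); "grip_force": force on a finger pad.
Only numpy, scipy, OpenCV 4.12 (cv2) and the standard library are available. Lean on these libraries where they do the work, as an engineer would, in place of code of your own. Each camera call takes 0.05 s, during which the arm holds its last target. There are 200 camera calls.

## Working session

There is one attempt and no reset: what is moved stays moved. The work goes in short steps, Python scripts to look and compute and a tool call to move; the robot and the scene stay as the last step left them, time stands still between calls to the robot, and variables do not carry over. Pictures are saved under pics/ and viewed, at most 10 in all, crops included, and the job is handed in when it is done.

Besides the shell and the picture viewer there is one more tool, called as a command line: name --pt "numbers of a row" for each row, then --argument value for the rest. servo_tool: Moves the arm, as the interface text tells. Shifts and turns lie within -1 to 1; 1 stands for 0.15 m of shift or 180 degrees of turn. Its arguments: {"type":"object","properties":{"series":{"type":"array","items":{"type":"array","items":{"type":"number"}}},"newtons":{"type":"number"}},"required":["series"]}

```bash
mkdir -p pics; ls; cat > h.py <<'E'
import numpy as np, cv2
from workcell import bot
def cam(n):
    i=bot.camera_info(n); f=240/np.tan(np.radians(i["vertical_fov"])/2)
    return f,i["cx"],i["cy"],np.array(i["R"]),np.array(i["t"])
def ray(n,u,v,z):
    f,cx,cy,R,t=cam(n); d=R.T@np.array([(u-cx)/f,(v-cy)/f,1]); c=-R.T@t
    return c+d*(z-c[2])/d[2]
def proj(n,X):
    f,cx,cy,R,t=cam(n); p=R@np.array(X)+t
    return np.array([cx+f*p[0]/p[2],cy+f*p[1]/p[2]])
def snap(n,name,crop=None,k=1):
    im=bot.read_camera(n); o=im
    if crop: o=im[crop[1]:crop[3],crop[0]:crop[2]]
    o=cv2.resize(o,None,fx=k,fy=k,interpolation=cv2.INTER_CUBIC)
    cv2.imwrite("pics/"+name,o[...,::-1]); return im
E
python3 - <<'E'
from h import *
for n in("top","side"):
    snap(n,n+"0.png"); f,cx,cy,R,t=cam(n); print(n,f,cx,cy,(-R.T@t).round(3),R.round(2).tolist())
    for g in("funnel","other_funnel","free_tray","used_tray"):
        for d in bot.mark_of(g,n)[:4]:
            v,u=d["at"][0]*480,d["at"][1]*640
            print(g,round(d["score"],2),round(u),round(v),ray(n,u,v,0).round(3))
s=bot.read_state(); print(s["tool_pos"],s["tcp_rot"],s["time"])
E
```

```text
pics
top 541.7258892616242 315.1448233958434 251.03120752016068 [ 0.445 -0.067  1.361] [[-0.02, -1.0, -0.02], [-1.0, 0.02, -0.09], [0.09, 0.02, -1.0]]
funnel 0.74 411 265 [ 0.527 -0.285  0.   ]
funnel 0.6 471 213 [ 0.656 -0.441  0.   ]
funnel 0.57 426 335 [ 0.354 -0.316  0.   ]
other_funnel 0.86 176 264 [0.541 0.306 0.   ]
free_tray 0.75 180 349 [0.329 0.295 0.   ]
free_tray 0.64 251 268 [0.527 0.116 0.   ]
side 454.4776991888953 320.8411600693676 241.33862379002 [ 0.17  -0.906  0.71 ] [[0.92, -0.4, -0.01], [-0.23, -0.51, -0.83], [0.33, 0.76, -0.56]]
funnel 0.76 459 358 [ 0.668 -0.441  0.   ]
funnel 0.67 289 364 [ 0.351 -0.317  0.   ]
funnel 0.58 362 330 [ 0.527 -0.292  0.   ]
other_funnel 0.78 279 204 [0.548 0.306 0.   ]
other_funnel 0.6 360 316 [ 0.544 -0.253  0.   ]
other_funnel 0.35 274 204 [0.532 0.313 0.   ]
free_tray 0.95 210 223 [0.322 0.282 0.   ]
free_tray 0.82 294 233 [0.53  0.124 0.   ]
used_tray 0.6 277 202 [0.544 0.32  0.   ]
[0.22304504 0.63705292 0.23121896] [-5.26529403e-01 -3.09712824e+00  1.79397485e-04] 0.5
```

View pics/top0.png

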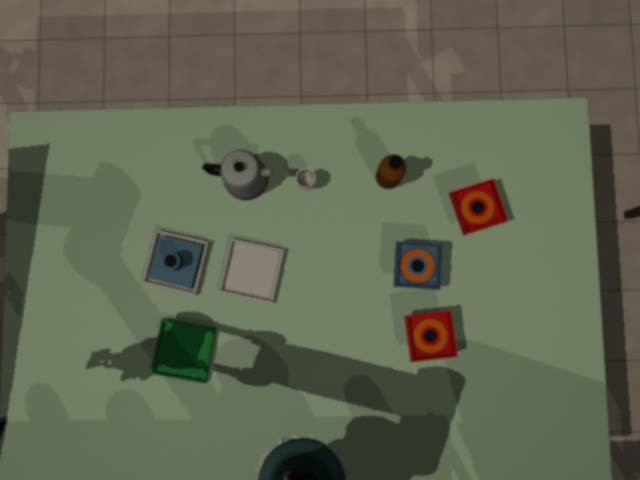

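View pics/side0.png

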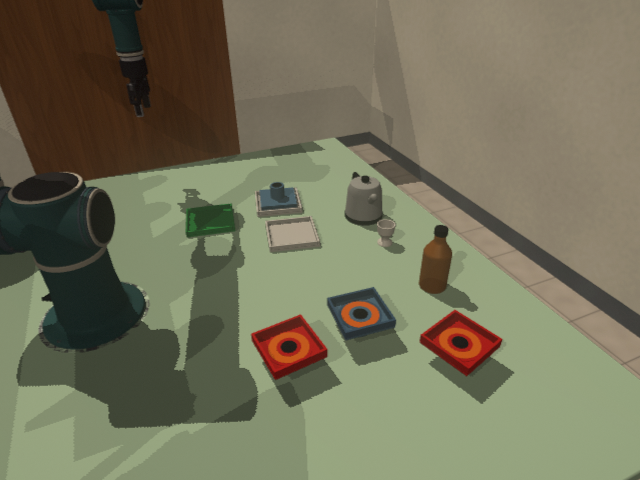

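The top view shows three mouth-up funnels: red at (478,207), blue at (417,265) and red at (431,335). The blue one at (417,265) is the one meant, since red look-alikes are excluded. The other blue funnel, at (176,262), is already mouth-down in a tray. The empty white tray is at (253,268); the green one at (184,350) isn't meant. Next I confirm this in a crop and fit the poses.

```bash
cat >> h.py <<'E'
from scipy.optimize import minimize
def fit(masks,half,z0,z1,x0):
    """masks {cam:mask}; fit x,y,yaw of a square box by hull IoU"""
    def cost(p):
        c=0
        for n,m in masks.items():
            a=p[2]+np.pi/4+np.arange(4)*np.pi/2; r=half*2**.5
            P=[proj(n,[p[0]+r*np.cos(b),p[1]+r*np.sin(b),z]) for b in a for z in(z0,z1)]
            h=cv2.convexHull((np.array(P)*16).round().astype(np.int32))
            g=np.zeros((480,640),np.uint8); cv2.fillPoly(g,[h],255,cv2.LINE_AA,4); g=g/255.
            c+=1-np.minimum(g,m).sum()/np.maximum(g,m).sum()
        return c
    best=None
    for y in np.radians([-35,-18,0,18,35]):
        s=np.array([[0,0,0],[.02,0,0],[0,.02,0],[0,0,.2]])+[x0[0],x0[1],y]
        r=minimize(cost,s[0],method="Nelder-Mead",options=dict(initial_simplex=s,xatol=2e-4,fatol=1e-4))
        if best is None or r.fun<best.fun: best=r
    return best
def hull(m):
    g=m.astype(np.uint8); c=max(cv2.findContours(g,0,2)[0],key=cv2.contourArea)
    o=np.zeros_like(g); cv2.fillPoly(o,[cv2.convexHull(c)],1); return o
def getmask(target,n,X):
    u=proj(n,X); L=bot.trace(target,n)
    L=[d["mask"] for d in L]; L=[m for m in L if m.any()]
    f=lambda m: np.hypot(*(np.array([np.nonzero(m)[1].mean(),np.nonzero(m)[0].mean()])-u))
    m=min(L,key=f); return hull(m) if f(m)<20 else None
E
python3 - <<'E'
from h import *
im=snap("top","c1.png",(220,200,480,370),3); bot.read_camera("side")
for g,x,h,z0,z1 in(("funnel",[.527,-.288],.055,.04,.062),("free_tray",[.528,.12],.069,0,.018)):
    M={n:getmask(g,n,x+[.03 if g=="funnel" else .01]) for n in("top","side")}
    for k in(M,{"top":M["top"]},{"side":M["side"]}):
        if any(v is None for v in k.values()): print("miss",list(k)); continue
        r=fit(k,h,z0,z1,x); print(g,list(k),r.x.round(4),np.degrees(r.x[2]).round(1),round(r.fun,3))
E
```

```text
miss ['top', 'side']
miss ['top']Traceback (most recent call last):
  File "<stdin>", line 7, in <module>
  File "h.py", line 32, in fit
    r=minimize(cost,s[0],method="Nelder-Mead",options=dict(initial_simplex=s,xatol=2e-4,fatol=1e-4))
    res = _minimize_neldermead(fun, x0, args, callback, bounds=bounds,
                               **options)
    fxc = func(xc)
    fx = function(np.copy(x), *(wrapper_args + args))
  File "h.py", line 24, in cost
    P=[proj(n,[p[0]+r*np.cos(b),p[1]+r*np.sin(b),z]) for b in a for z in(z0,z1)]
       ~~~~^^^^^^^^^^^^^^^^^^^^^^^^^^^^^^^^^^^^^^^^^
  File "h.py", line 10, in proj
    f,cx,cy,R,t=cam(n); p=R@np.array(X)+t
                ~~~^^^
  File "h.py", line 4, in cam
    i=bot.camera_info(n); f=240/np.tan(np.radians(i["vertical_fov"])/2)
ValueError: time passes only in moves, steps and waits
```

View pics/c1.png

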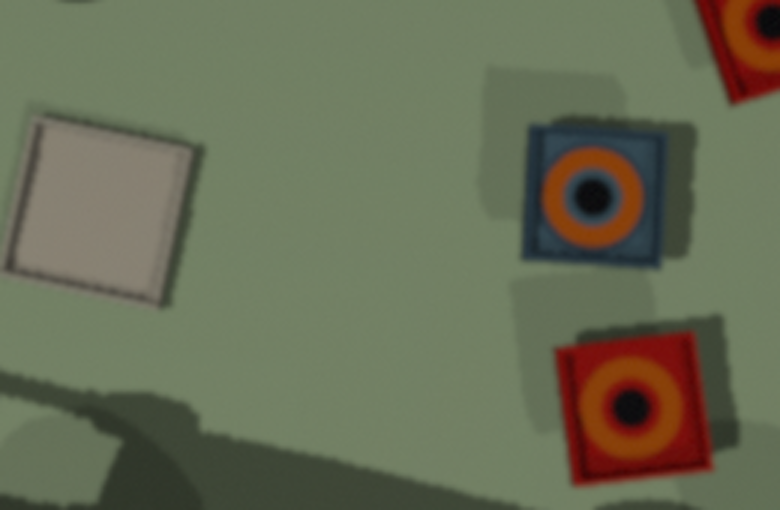

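The crop confirms it: the blue funnel with the orange ring at (595,197) in the crop (full picture 418,266), and the empty white tray at (103,207) in the crop (254,269). The script failed on repeated camera_info calls, so I cache those and segment by colour on saved pictures.

```bash
sed -i 's/^def cam/import functools\n@functools.cache\ndef cam/' h.py
cat >> h.py <<'E'
def near(m,n,X):
    k,L,st,ce=cv2.connectedComponentsWithStats(cv2.morphologyEx(m.astype(np.uint8),cv2.MORPH_OPEN,np.ones((3,3))))
    u=proj(n,X); i=[j for j in range(1,k) if st[j,4]>300]
    j=min(i,key=lambda j:np.hypot(*(ce[j]-u))); return hull(L==j)
def blue(im):
    h=cv2.cvtColor(im,cv2.COLOR_RGB2HSV); return (h[...,0]>95)&(h[...,0]<118)&(h[...,1]>70)&(h[...,2]>35)
def white(im):
    h=cv2.cvtColor(im,cv2.COLOR_RGB2HSV); return ((h[...,0]<28)|(h[...,0]>150))&(h[...,1]<60)&(h[...,2]>60)
E
python3 - <<'E'
from h import *
I={n:cv2.imread(f"pics/{n}0.png")[...,::-1].copy() for n in("top","side")}
for g,x,h,z0,z1,s in(("funnel",[.527,-.288],.055,.04,.062,blue),("tray",[.528,.12],.069,0,.018,white)):
    M={n:near(s(I[n]),n,x+[.03 if g=="funnel" else .01]) for n in I}
    for k in(M,{"top":M["top"]},{"side":M["side"]}):
        r=fit(k,h,z0,z1,x); print(g,list(k),r.x.round(4),np.degrees(r.x[2]).round(1),round(r.fun,3))
E
```

```text
Traceback (most recent call last):
  File "h.py", line 48, in near
    j=min(i,key=lambda j:np.hypot(*(ce[j]-u))); return hull(L==j)
ValueError: min() iterable argument is empty
```

```bash
python3 - <<'E'
from h import *
for n,pts in(("top",[(398,250),(440,265),(254,269),(225,268),(254,320-30)]),("side",[(336,304),(378,325),(291,234),(268,240),(300,247)])):
    im=cv2.imread(f"pics/{n}0.png")[...,::-1].copy(); h=cv2.cvtColor(im,cv2.COLOR_RGB2HSV)
    for u,v in pts: print(n,u,v,im[v,u],h[v,u])
E
```

```text
top 398 250 [35 50 58] [100 101  58]
top 440 265 [38 52 59] [100  91  59]
top 254 269 [135 128 114] [ 20  40 135]
top 225 268 [107 104  91] [ 24  38 107]
top 254 290 [136 130 115] [ 21  39 136]
side 336 304 [52 60 58] [83 34 60]
side 378 325 [41 49 51] [96 50 51]
side 291 234 [173 162 141] [ 20  47 173]
side 268 240 [165 161 140] [ 25  39 165]
side 300 247 [101  97  83] [ 23  45 101]
```

```bash
cat >> h.py <<'E'
def blue(im):
    r,g,b=[im[...,i].astype(int) for i in range(3)]; return (b>=r+4)&(b>=g-3)&(g>30)
E
cat > m0.py <<'E'
from h import *
I={n:cv2.imread(f"pics/{n}0.png")[...,::-1].copy() for n in("top","side")}
for g,x,h,z0,z1,s in(("funnel",[.527,-.288],.055,.04,.062,blue),("tray",[.528,.12],.069,0,.018,white)):
    M={n:near(s(I[n]),n,x+[.03 if g=="funnel" else .01]) for n in I}
    for k in(M,{"top":M["top"]},{"side":M["side"]}):
        r=fit(k,h,z0,z1,x); print(g,list(k),r.x.round(4),np.degrees(r.x[2]).round(1),round(r.fun,3))
E
python3 m0.py
```

```text
funnel ['top', 'side'] [ 0.5229 -0.2929 -0.0923] -5.3 0.148
funnel ['top'] [ 0.5241 -0.294  -0.0975] -5.6 0.059
funnel ['side'] [ 0.5219 -0.2897 -0.1282] -7.3 0.058
tray ['top', 'side'] [ 0.5196  0.1157 -0.2203] -12.6 0.151
tray ['top'] [0.5211 0.1126 1.3681] 78.4 0.074
tray ['side'] [ 0.5196  0.1191 -0.2482] -14.2 0.065
```

Funnel is at about (0.523, -0.292), yaw -5.5°, and the tray at (0.521, 0.115), yaw about -13°. My plan is to grip the funnel's far wall from above, lift it, pitch the tool up past horizontal, and set the bottom edge down so it falls mouth-down. Then I pick it up by the spout and place it. First the travel.

servo_tool --pt "0.335 -0.89 0 0 0 -0.06 0.3" --pt "0.335 -0.89 0 0 0 -0.06 0.5" --pt "0.335 -0.89 0 0 0 -0.06 0.5"

```text
time: 1.0
tool_pos: [0.2736, 0.5018, 0.231]
tcp_rot: [0.816, 3.033, -0.001]
wrist_force: [0.1, 0.5, -0.5]
width: 0.517
grip_force: 0.0
```

servo_tool --pt "0.335 -0.89 0 0 0 -0.06 0.5" --pt "0.335 -0.89 0 0 0 -0.06 0.5" --pt "0.335 -0.89 0 0 0 -0.06 0.5"

```text
time: 1.3
tool_pos: [0.3239, 0.3679, 0.2314]
tcp_rot: [1.099, 2.943, 0.0]
wrist_force: [0.1, -0.3, -0.2]
width: 0.503
grip_force: 0.0
```

servo_tool --pt "0.335 -0.89 0 0 0 -0.06 0.5" --pt "0.335 -0.89 0 0 0 -0.06 0.5" --pt "0.335 -0.89 0 0 0 -0.06 0.5"

```text
time: 1.6
tool_pos: [0.3742, 0.2345, 0.2317]
tcp_rot: [1.371, 2.826, 0.001]
wrist_force: [0.4, 0.4, 0.4]
width: 0.502
grip_force: 0.0
```

servo_tool --pt "0.335 -0.89 0 0 0 -0.06 0.5" --pt "0.335 -0.89 0 0 0 -0.06 0.5" --pt "0.335 -0.89 0 0 0 -0.06 0.5"

```text
time: 1.9
tool_pos: [0.4246, 0.1009, 0.2318]
tcp_rot: [1.631, 2.683, 0.001]
wrist_force: [1.1, 1.0, 0.2]
width: 0.5
grip_force: 0.0
```

servo_tool --pt "0.335 -0.89 0 0 0 -0.06 0.5" --pt "0.335 -0.89 0 0 0 -0.06 0.5" --pt "0.335 -0.89 0 0 0 -0.06 0.5"

```text
time: 2.2
tool_pos: [0.4749, -0.0329, 0.2318]
tcp_rot: [1.877, 2.518, 0.001]
wrist_force: [0.6, 0.6, -0.2]
width: 0.497
grip_force: 0.0
```

servo_tool --pt "0.335 -0.89 0 0 0 -0.06 0.5" --pt "0.335 -0.89 0 0 0 -0.06 0.5" --pt "0.335 -0.89 0 0 0 -0.06 0.5" --pt "0.335 -0.89 0 0 0 -0.06 0.5"

```text
time: 2.6
tool_pos: [0.526, -0.1687, 0.2314]
tcp_rot: [2.108, 2.326, -0.001]
wrist_force: [1.1, 0.3, 0.4]
width: 0.498
grip_force: 0.0
```

servo_tool --pt "0.327 -0.855 0 0 0 -0.062 0.5" --pt "0.327 -0.855 0 0 0 -0.062 0.5" --pt "0.327 -0.855 -0.3 0 0 -0.062 0.5" --pt "0.327 -0.855 -0.9 0 0 -0.062 0.5" --pt "0.327 -0.855 -0.9 0 0 -0.062 0.5" --pt "0.327 -0.855 -0.9 0 0 -0.062 0.5"

```text
time: 3.2
tool_pos: [0.5677, -0.2887, 0.0879]
tcp_rot: [-2.31, -2.107, 0.008]
wrist_force: [-0.6, 0.3, -0.9]
width: 0.501
grip_force: 0.0
```

```bash
python3 - <<'E'
from h import *
s=bot.read_state(); p=s["tool_pos"]; print(p,s["tcp_rot"],s["q"])
print("tip px",proj("side",p),"far wall px",proj("side",[.575,-.297,.062]))
snap("side","s1.png",(280,180,480,330),4)
E
```

```text
[ 0.56768843 -0.28872584  0.08789911] [-2.31019137 -2.10655325  0.00762084] [-5.09701070e-01  3.23579243e-01  1.80665373e+00  1.96383962e-04
  1.02727914e+00 -4.17657364e-01]
tip px [379.94290954 292.47641909] far wall px [384.15724674 303.2530799 ]
```

View pics/s1.png

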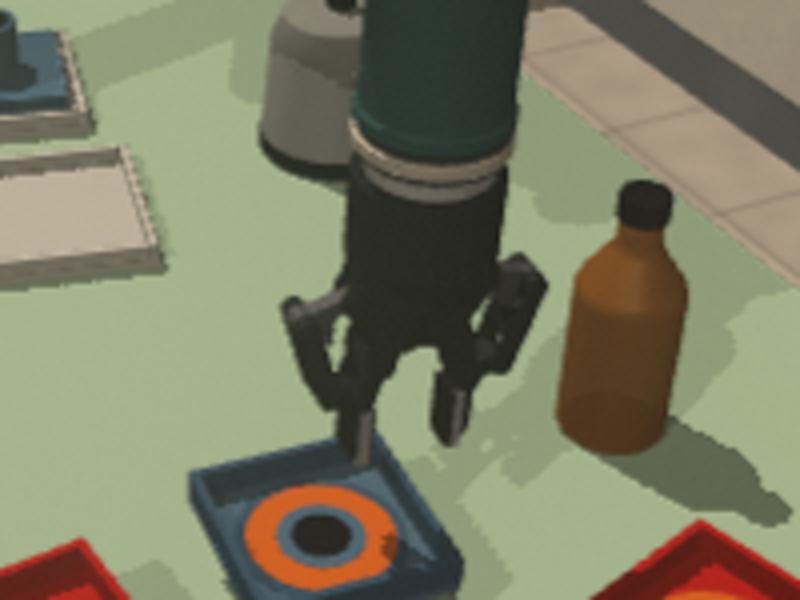

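The side view shows the fingers (tips at about (360,450) and (450,440) in the crop) straddling the line of the funnel's far wall, which runs from (375,435) to (460,560). The pose hadn't settled yet, so I hold and read it.

servo_tool --pt "0 0 0 0 0 0 0.5" --pt "0 0 0 0 0 0 0.5" --pt "0 0 0 0 0 0 0.5"

```text
time: 3.55
tool_pos: [0.5758, -0.2929, 0.1001]
tcp_rot: [2.316, 2.114, 0.003]
wrist_force: [-0.5, -0.3, 0.8]
width: 0.502
grip_force: 0.0
```

servo_tool --pt "0 0 -0.25 0 0 0 0.5" --pt "0 0 -0.25 0 0 0 0.5" --pt "0 0 -0.25 0 0 0 0.5" --pt "0 0 -0.25 0 0 0 0.5"

```text
time: 3.95
tool_pos: [0.5746, -0.2926, 0.0607]
tcp_rot: [2.319, 2.116, 0.001]
wrist_force: [0.3, -0.4, 0.3]
width: 0.499
grip_force: 0.0
```

```bash
python3 - <<'E'
from h import *
for i in range(4):
    bot.read_camera("side"); s=bot.read_state(); print(np.round(s["tool_pos"],4),np.round(s["wrist_force"],1))
E
```

```text
[ 0.5748 -0.2928  0.0608] [ 0.4 -0.6 -0.1]
[ 0.5748 -0.2928  0.0608] [-0.2 -0.9  0.4]
[ 0.5747 -0.2927  0.0605] [-0.4  0.9 -0.1]
[ 0.5745 -0.2927  0.0602] [-0.5  0.2  0.2]
```

servo_tool --pt "0 0 -0.07 0 0 0 0.5" --pt "0 0 -0.07 0 0 0 0.8" --pt "0 0 -0.07 0 0 0 1" --pt "0 0 -0.07 0 0 0 1" --pt "0 0 -0.07 0 0 0 1" --pt "0 0 -0.07 0 0 0 1" --pt "0 0 -0.07 0 0 0 1" --pt "0 0 -0.07 0 0 0 1" --pt "0 0 -0.07 0 0 0 1" --newtons 80

```text
time: 5.05
tool_pos: [0.5736, -0.2922, 0.0483]
tcp_rot: [-2.321, -2.117, -0.0]
wrist_force: [-0.1, 0.4, -0.8]
width: 0.025
grip_force: 79.8
```

servo_tool --pt "0 0 0.2 0 0 0 1" --pt "0 0 0.5 0 0 0 1" --pt "0 0 0.8 0 0 0 1" --pt "0 0 1 0 0 0 1" --pt "0 0 1 0 0 0 1" --pt "0 0 1 0 0 0 1"

```text
time: 5.65
tool_pos: [0.574, -0.2924, 0.1993]
tcp_rot: [2.32, 2.116, 0.001]
wrist_force: [-0.1, 0.4, -1.4]
width: 0.027
grip_force: 79.8
```

```bash
python3 - <<'E'
from h import *
s=bot.read_state(); print(s["width"],s["grip_force"],s["wrist_force"],s["tool_pos"])
snap("side","s2.png",(230,120,530,345),2.6)
E
```

```text
0.026508199495891362 79.75093603134155 [-0.10096781  0.44270538 -1.40162036] [ 0.57401277 -0.2923627   0.19925282]
```

View pics/s2.png

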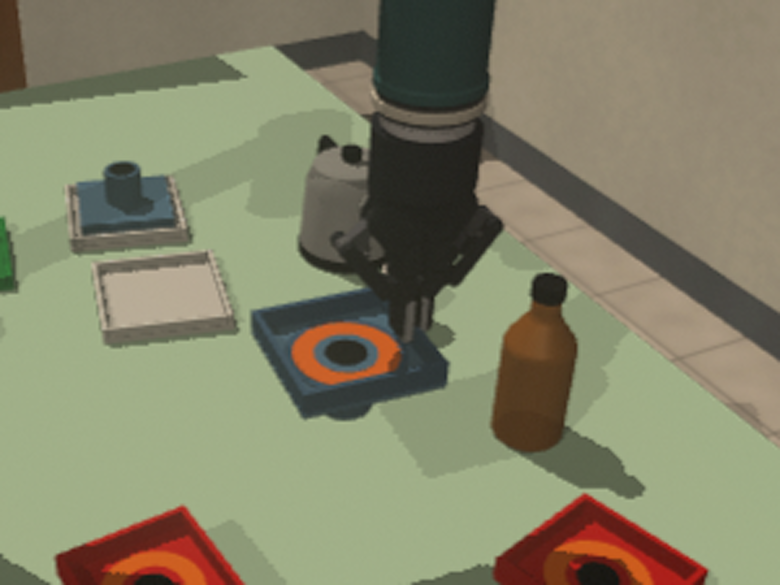

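The funnel is held firmly by its far wall, clear of everything. Before pitching, I check with a quick kinematic model whether a sideways-horizontal tool (pointing +y) is reachable.

```bash
cat > k.py <<'E'
import numpy as np
from scipy.spatial.transform import Rotation as Ro
from scipy.optimize import least_squares
LO=np.array([-2.63,-.94,.31,-1.31,0,-2.55]);HI=np.array([2.63,2.18,2.57,4.45,2.66,2.55])
def fk(q,L3=.28,L1=.546,L2=.557,s=1):
    h=L3-.133
    A=Ro.from_euler("ZY",[q[0],q[1]]);B=A*Ro.from_euler("Y",q[2]);E=B*Ro.from_euler("ZYZ",[s*q[3],q[4],q[5]+np.pi/2])
    w=np.array([0,0,h])+A.apply([0,0,L1])+B.apply([0,0,L2])
    return w+E.apply([0,0,L3]),E,w
def ik(p,R,q0,**k):
    def r(q):
        P,E,_=fk(q,**k); return np.r_[(P-p)*5,(E.inv()*R).as_rotvec()]
    return least_squares(r,np.clip(q0,LO+.01,HI-.01),bounds=(LO,HI))
E
python3 - <<'E'
from k import *
from workcell import bot
s=bot.read_state(); q=np.array(s["q"]); print(q.round(3))
P,E,w=fk(q); R0=Ro.from_rotvec(s["tcp_rot"]); print(P,s["tool_pos"],(E.inv()*R0).magnitude())
for sg in(1,-1):
  for L3 in(.2,.28):
    qq=q.copy()
    # yaw so tool y az 90 then pitch about world x by a; move
    for yaw,a,p in((0,0,(.57,-.2,.25)),(48,0,(.54,-.1,.25)),(95,0,(.52,-.05,.25)),(95,30,(.52,-.05,.25)),(95,60,(.52,-.05,.22)),(95,90,(.52,-.05,.2)),(95,90,(.52,-.05,.11))):
        R=Ro.from_rotvec([np.radians(a),0,0])*Ro.from_rotvec([0,0,np.radians(yaw)])*R0
        r=ik(np.array(p),R,qq,L3=L3,s=sg); qq=r.x; w=fk(qq,L3=L3,s=sg)[2]
        print(sg,L3,yaw,a,qq.round(2),"cost %.4f"%r.cost,w.round(3),R.apply([0,0,1]).round(2))
E
```

```text
[-0.51   0.227  1.712  0.     1.203 -0.418]
[ 0.56055753 -0.31339357  0.19794979] [ 0.57298008 -0.29181109  0.19730046] 3.6634695145220086e-16
1 0.2 0 0 [-0.34  0.13  1.73  0.    1.28 -0.25] cost 0.0000 [ 0.57 -0.2   0.45] [-0.  0. -1.]
1 0.2 48 0 [-0.18  0.03  1.84 -0.    1.28 -0.93] cost 0.0000 [ 0.54 -0.1   0.45] [-0. -0. -1.]
1 0.2 95 0 [-0.1  -0.02  1.89 -0.    1.27 -1.66] cost 0.0000 [ 0.52 -0.05  0.45] [-0. -0. -1.]
1 0.2 95 30 [-0.28  0.03  1.89  0.51  1.41 -1.98] cost 0.0000 [ 0.52  -0.15   0.423] [-0.    0.5  -0.87]
1 0.2 95 60 [-0.41  0.16  1.95  0.92  1.61 -2.23] cost 0.0000 [ 0.52  -0.223  0.32 ] [-0.    0.87 -0.5 ]
1 0.2 95 90 [-0.45  0.32  2.01  1.25  1.89 -2.38] cost 0.0000 [ 0.52 -0.25  0.2 ] [-0.  1. -0.]
1 0.2 95 90 [-0.45  0.46  2.04  1.2   1.83 -2.54] cost 0.0000 [ 0.52 -0.25  0.11] [-0.  1. -0.]
1 0.28 0 0 [-0.34  0.13  1.73  0.    1.28 -0.25] cost 0.0000 [ 0.57 -0.2   0.53] [-0.  0. -1.]
1 0.28 48 0 [-0.18  0.03  1.84 -0.    1.28 -0.93] cost 0.0000 [ 0.54 -0.1   0.53] [-0. -0. -1.]
1 0.28 95 0 [-0.1  -0.02  1.89 -0.    1.27 -1.66] cost 0.0000 [ 0.52 -0.05  0.53
[... 1120 characters left out ...]
 0.28 0 0 [-0.34  0.13  1.73 -0.    1.28 -0.25] cost 0.0000 [ 0.57 -0.2   0.53] [-0.  0. -1.]
-1 0.28 48 0 [-0.18  0.03  1.84  0.    1.28 -0.93] cost 0.0000 [ 0.54 -0.1   0.53] [-0. -0. -1.]
-1 0.28 95 0 [-0.1  -0.02  1.89  0.    1.27 -1.66] cost 0.0000 [ 0.52 -0.05  0.53] [-0. -0. -1.]
-1 0.28 95 30 [-0.35  0.06  1.88 -0.49  1.42 -2.05] cost 0.0000 [ 0.52  -0.19   0.493] [-0.    0.5  -0.87]
-1 0.28 95 60 [-0.51  0.25  1.92 -0.86  1.64 -2.33] cost 0.0000 [ 0.52  -0.292  0.36 ] [-0.    0.87 -0.5 ]
-1 0.28 95 90 [-0.57  0.49  1.95 -1.12  1.92 -2.52] cost 0.0000 [ 0.52 -0.33  0.2 ] [-0.  1. -0.]
-1 0.28 95 90 [-0.56  0.62  1.95 -1.07  1.84 -2.55] cost 0.0051 [ 0.525 -0.331  0.122] [-0.  1. -0.]
```

```bash
python3 - <<'E'
from k import *
from workcell import bot
s=bot.read_state(); q=np.array(s["q"]); R0=Ro.from_rotvec(s["tcp_rot"]); 
y=R0.apply([0,1,0]); print(np.degrees(np.arctan2(y[1],y[0])))
for n,az,X in(("top",0,0),):
    pass
for L3 in(.2,.28):
  for az in(60,70):
    qq=q.copy(); ax=np.array([np.sin(np.radians(az)),-np.cos(np.radians(az)),0])
    for f,a,p in((.5,0,(.58,-.15,.25)),(1,0,(.59,-.04,.25)),(1,30,(.59,-.04,.25)),(1,60,(.59,-.04,.23)),(1,90,(.59,-.04,.2)),(1,90,(.59,-.04,.108))):
        R=Ro.from_rotvec(ax*np.radians(a))*Ro.from_rotvec([0,0,np.radians(f*(az+5.2))])*R0
        r=ik(np.array(p),R,qq,L3=L3); qq=r.x; w=fk(qq,L3=L3)[2]
        print(L3,az,a,qq.round(2),"cost %.4f"%r.cost,w.round(3),R.apply([0,0,1]).round(2),(R*R0.inv()).as_rotvec().round(3))
E
```

```text
-5.255626090634876
0.2 60 0 [-0.25  0.12  1.74 -0.    1.28 -0.73] cost 0.0000 [ 0.58 -0.15  0.45] [-0. -0. -1.] [-0.    -0.     0.569]
0.2 60 0 [-0.07  0.11  1.76 -0.    1.28 -1.11] cost 0.0000 [ 0.59 -0.04  0.45] [-0. -0. -1.] [-0.     0.     1.138]
0.2 60 30 [-0.23  0.06  1.86  0.56  1.13 -1.5 ] cost 0.0000 [ 0.54  -0.126  0.423] [ 0.25  0.43 -0.87] [ 0.254 -0.49   1.111]
0.2 60 60 [-0.36  0.1   1.99  1.17  1.19 -1.97] cost 0.0000 [ 0.504 -0.19   0.33 ] [ 0.43  0.75 -0.5 ] [ 0.507 -0.978  1.028]
0.2 60 90 [-0.41  0.26  2.1   1.65  1.49 -2.36] cost 0.0000 [ 0.49  -0.213  0.2  ] [ 0.5   0.87 -0.  ] [ 0.756 -1.458  0.885]
0.2 60 90 [-0.41  0.41  2.13  1.66  1.51 -2.54] cost 0.0000 [ 0.49  -0.213  0.108] [ 0.5   0.87 -0.  ] [ 0.756 -1.458  0.885]
0.2 70 0 [-0.25  0.12  1.74 -0.    1.28 -0.82] cost 0.0000 [ 0.58 -0.15  0.45] [-0. -0. -1.] [ 0.    -0.     0.656]
0.2 70 0 [-0.07  0.11  1.76 -0.    1.28 -1.29] cost 0.0000 [ 0.59 -0.04  0.45] [-0. -0. -1.] [0.    0.    1.312]
0.2 70 30 [-0.24  0.09  1.83  0.56  1.22 -1.65] cost 0.0000 [ 0.556 -0.134  0.423] [ 0.17  0.47 -0.87] [ 0.301 -0.47
[... 1168 characters left out ...]
28 -0.82] cost 0.0000 [ 0.58 -0.15  0.53] [-0. -0. -1.] [ 0.    -0.     0.656]
0.28 70 0 [-0.07  0.11  1.76 -0.    1.28 -1.29] cost 0.0000 [ 0.59 -0.04  0.53] [-0. -0. -1.] [0.    0.    1.312]
0.28 70 30 [-0.31  0.09  1.85  0.56  1.24 -1.72] cost 0.0000 [ 0.542 -0.171  0.493] [ 0.17  0.47 -0.87] [ 0.301 -0.475  1.281]
0.28 70 60 [-0.49  0.21  1.96  1.06  1.39 -2.15] cost 0.0000 [ 0.507 -0.268  0.37 ] [ 0.3   0.81 -0.5 ] [ 0.6   -0.945  1.183]
0.28 70 90 [-0.55  0.45  2.03  1.41  1.69 -2.49] cost 0.0000 [ 0.494 -0.303  0.2  ] [ 0.34  0.94 -0.  ] [ 0.893 -1.407  1.017]
0.28 70 90 [-0.55  0.59  2.02  1.37  1.65 -2.55] cost 0.0033 [ 0.501 -0.306  0.121] [ 0.34  0.94 -0.  ] [ 0.893 -1.407  1.017]
```

A 180° wrist flip that way ends at joint 6's limit. Gripping the left wall with the half-turned tool leaves plenty of range, so I set the funnel back where it was and regrasp the left wall.

servo_tool --pt "0 0 -0.3 0 0 0 1" --pt "0 0 -0.6 0 0 0 1" --pt "0 0 -0.85 0 0 0 1" --pt "0 0 -0.95 0 0 0 1" --pt "0 0 -0.995 0 0 0 1" --pt "0 0 -0.995 0 0 0 1" --pt "0 0 -0.995 0 0 0 0.7" --pt "0 0 -0.995 0 0 0 0.5" --pt "0 0 -0.995 0 0 0 0.5" --pt "0 0 -0.995 0 0 0 0.5" --pt "0 0 -0.995 0 0 0 0.5" --pt "0 0 -0.8 0 0 0 0.5" --pt "0 0 -0.5 0 0 0 0.5" --pt "0 0 -0.3 0 0 0 0.5" --pt "0 0 -0.3 0 0 0 0.5"

```text
time: 7.2
tool_pos: [0.5774, -0.2943, 0.1601]
tcp_rot: [2.313, 2.11, 0.006]
wrist_force: [1.2, -0.9, -0.2]
width: 0.501
grip_force: 0.0
```

servo_tool --pt "-0.1 0.1 0 0 0 -0.05 0.5" --pt "-0.2 0.2 0 0 0 -0.1 0.5" --pt "-0.3 0.347 0 0 0 -0.15 0.5" --pt "-0.307 0.347 0 0 0 -0.2 0.5" --pt "-0.307 0.347 0 0 0 -0.5 0.5" --pt "-0.307 0.347 0 0 0 -0.5 0.5" --pt "-0.307 0.347 0 0 0 -0.5 0.5" --pt "-0.307 0.347 0 0 0 -0.5 0.5" --pt "-0.307 0.347 0 0 0 -0.5 0.5" --pt "-0.307 0.347 0 0 0 -0.5 0.5" --pt "-0.307 0.347 0 0 0 -0.5 0.5" --pt "-0.307 0.347 0 0 0 -0.5 0.5" --pt "-0.307 0.347 0 0 0 -0.5 0.5"

```text
time: 8.5
tool_pos: [0.5271, -0.2399, 0.1525]
tcp_rot: [-3.138, 0.141, 0.002]
wrist_force: [0.3, -0.1, 0.6]
width: 0.499
grip_force: 0.0
```

```bash
python3 - <<'E'
from h import *
I={"side":snap("side","s3.png"),"top":bot.read_camera("top")}
s=bot.read_state(); print(s["time"],s["tool_pos"],s["tcp_rot"],s["q"][5])
M={"side":near(blue(I["side"]),"side",[.523,-.292,.04])}
r=fit(M,.055,.04,.062,[.523,-.292]); print(r.x.round(4),round(r.fun,3))
E
```

```text
8.6 [ 0.52731714 -0.24001216  0.15290369] [-3.13811324e+00  1.42122194e-01  8.64706048e-04] 1.1911735817457723
[ 0.5214 -0.2895 -0.1241] 0.055
```

View pics/s3.png

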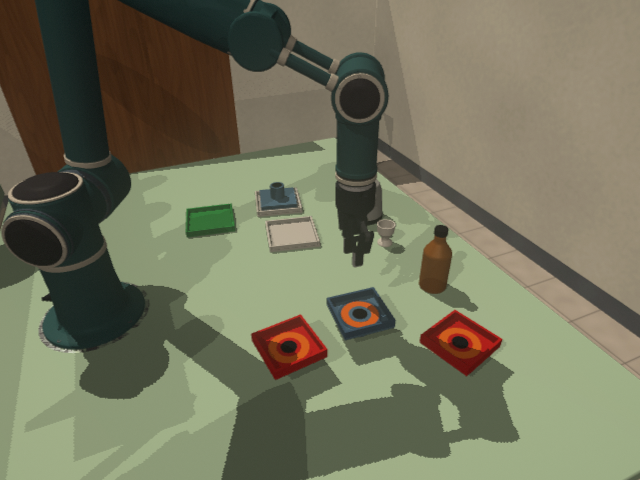

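The funnel stands as before (side view (360,312)), and the fingers at (357,255) are above its left wall. Now descend, grip and lift.

servo_tool --pt "0 0 -0.3 0 0 0 0.5" --pt "0 0 -0.55 0 0 0 0.5" --pt "0 0 -0.69 0 0 0 0.5" --pt "0 0 -0.69 0 0 0 0.5" --pt "0 0 -0.69 0 0 0 1" --pt "0 0 -0.69 0 0 0 1" --pt "0 0 -0.69 0 0 0 1" --pt "0 0 -0.69 0 0 0 1" --pt "0 0 -0.69 0 0 0 1" --pt "0 0 -0.69 0 0 0 1" --pt "0 0 -0.4 0 0 0 1" --pt "0 0 -0.1 0 0 0 1" --pt "0 0 0.2 0 0 0 1" --pt "0 0 0.5 0 0 0 1" --pt "0 0 0.5 0 0 0 1" --pt "0 0 0.5 0 0 0 1" --newtons 80

```text
time: 10.2
tool_pos: [0.5281, -0.2406, 0.2298]
tcp_rot: [3.137, -0.144, 0.004]
wrist_force: [-0.4, 1.1, -1.7]
width: 0.019
grip_force: 79.0
```

```bash
python3 - <<'E'
from k import *
from h import *
s=bot.read_state(); q=np.array(s["q"]); R0=Ro.from_rotvec(s["tcp_rot"]); print(s["time"],s["tool_pos"],s["width"],s["grip_force"])
I=bot.read_camera("side"); print("blue px",near(blue(I),"side",[.52,-.29,.2]).sum(), [np.nonzero(near(blue(I),"side",[.52,-.29,.2]))[k].mean() for k in(1,0)])
az=84.8; ax=np.array([np.sin(np.radians(az)),-np.cos(np.radians(az)),0])
for L3 in(.28,.3):
    qq=q.copy()
    for a,p in((0,(.55,-.05,.23)),(30,(.55,-.05,.23)),(60,(.55,-.05,.2)),(90,(.55,-.05,.2)),(90,(.55,-.05,.108)),(115,(.55,-.05,.2))):
        R=Ro.from_rotvec(ax*np.radians(a))*R0
        r=ik(np.array(p),R,qq,L3=L3); qq=r.x; w=fk(qq,L3=L3)[2]
        print(L3,a,qq.round(2),"cost %.4f"%r.cost,w.round(3),R.apply([0,0,1]).round(2),(ax*a/180).round(3))
E
```

```text
10.2 [ 0.52806225 -0.24058435  0.22983903] 0.01919028923769384 79.00227069854736
blue px 2748 [np.float64(363.86171761280934), np.float64(244.12336244541484)]
0.28 0 [-0.09  0.05  1.86 -0.    1.23  1.57] cost 0.0000 [ 0.549 -0.05   0.51 ] [ 0. -0. -1.] [ 0. -0.  0.]
0.28 30 [-0.34  0.1   1.87  0.52  1.34  1.16] cost 0.0000 [ 0.537 -0.189  0.473] [ 0.05  0.5  -0.87] [ 0.166 -0.015  0.   ]
0.28 60 [-0.5   0.29  1.92  0.92  1.55  0.83] cost 0.0000 [ 0.527 -0.291  0.34 ] [ 0.08  0.86 -0.5 ] [ 0.332 -0.03   0.   ]
0.28 90 [-0.56  0.5   1.95  1.2   1.86  0.64] cost 0.0000 [ 0.524 -0.329  0.2  ] [ 0.09  1.   -0.  ] [ 0.498 -0.045  0.   ]
0.28 90 [-0.56  0.64  1.95  1.16  1.81  0.5 ] cost 0.0000 [ 0.524 -0.329  0.108] [ 0.09  1.   -0.  ] [ 0.498 -0.045  0.   ]
0.28 115 [-0.52  0.68  1.97  1.41  2.15  0.55] cost 0.0000 [ 0.526 -0.303  0.082] [0.08 0.9  0.42] [ 0.636 -0.058  0.   ]
0.3 0 [-0.09  0.05  1.86 -0.    1.23  1.57] cost 0.0000 [ 0.549 -0.05   0.53 ] [ 0. -0. -1.] [ 0. -0.  0.]
0.3 30 [-0.36  0.11  1.87  0.52  1.34  1.14] cost 0.0000 [ 0.536 -0.199  0.49 ] [ 0.05  0.5  -0.87] [ 0.166 -0.015  0.   ]
0.3 60 [-0.53  0.31  1.91  0.9   1.56  0.81] cost 0.0000 [ 0.526 -0.308  0.35 ] [ 0.08  0.86 -0.5 ] [ 0.332 -0.03   0.   ]
0.3 90 [-0.59  0.54  1.93  1.17  1.87  0.61] cost 0.0000 [ 0.522 -0.349  0.2  ] [ 0.09  1.   -0.  ] [ 0.498 -0.045  0.   ]
0.3 90 [-0.59  0.69  1.92  1.13  1.81  0.48] cost 0.0000 [ 0.522 -0.349  0.108] [ 0.09  1.   -0.  ] [ 0.498 -0.045  0.   ]
0.3 115 [-0.55  0.74  1.94  1.37  2.16  0.51] cost 0.0000 [ 0.525 -0.321  0.074] [0.08 0.9  0.42] [ 0.636 -0.058  0.   ]
```

servo_tool --pt "0.02 0.2 0 0.045 -0.004 0 1" --pt "0.04 0.4 0 0.09 -0.008 0 1" --pt "0.07 0.63 0 0.135 -0.012 0 1" --pt "0.07 0.63 0 0.18 -0.016 0 1" --pt "0.07 0.63 0 0.225 -0.02 0 1" --pt "0.07 0.63 0 0.25 -0.0225 0 1" --pt "0.07 0.63 0 0.25 -0.0225 0 1" --pt "0.07 0.63 0 0.25 -0.0225 0 1"

```text
time: 11.05
tool_pos: [0.537, -0.1453, 0.226]
tcp_rot: [-2.35, 0.111, -0.038]
wrist_force: [0.1, 0.5, -1.4]
width: 0.025
grip_force: 79.1
```

servo_tool --pt "0.02 0.2 0 0.045 -0.004 0 1" --pt "0.04 0.4 0 0.09 -0.008 0 1" --pt "0.07 0.63 0 0.135 -0.012 0 1" --pt "0.07 0.63 0 0.18 -0.016 0 1" --pt "0.07 0.63 0 0.225 -0.02 0 1" --pt "0.07 0.63 0 0.25 -0.0225 0 1" --pt "0.07 0.63 0 0.25 -0.0225 0 1" --pt "0.07 0.63 0 0.25 -0.0225 0 1" --pt "0.07 0.63 0 0.25 -0.0225 0 1"

```text
time: 11.95
tool_pos: [0.5491, -0.0509, 0.2296]
tcp_rot: [-1.567, 0.069, -0.07]
wrist_force: [0.3, 0.8, -0.4]
width: 0.027
grip_force: 79.2
```

```bash
python3 - <<'E'
from k import *
from h import *
s=bot.read_state(); R=Ro.from_rotvec(s["tcp_rot"]); print(s["time"],s["tool_pos"],s["width"],np.round(s["q"],2)); print(R.as_matrix().round(3))
for L3 in (.2,.24,.28,.3): print(L3,fk(s["q"],L3=L3)[0])
snap("side","s4.png")
E
```

```text
11.95 [ 0.54910442 -0.05091507  0.22957038] 0.026932833865234446 [-0.69  0.62  1.84  1.08  1.94  0.59]
[[ 0.996  0.001  0.089]
 [-0.089  0.003  0.996]
 [ 0.001 -1.     0.003]]
0.2 [ 0.53167871 -0.22677253  0.08010094]
0.24 [ 0.53522082 -0.18692981  0.1202097 ]
0.28 [ 0.53876293 -0.1470871   0.16031846]
0.3 [ 0.54053399 -0.12716575  0.18037283]
```

View pics/s4.png

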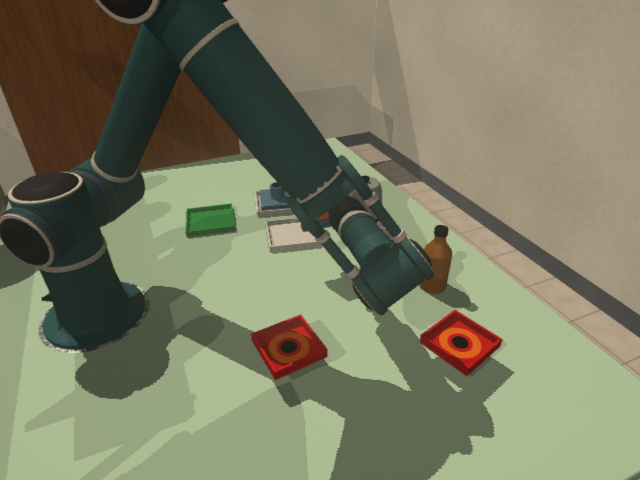

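The funnel is out of view behind the forearm, but the tool is exactly horizontal. The wrist (390,280) will come down between the two red ones, so I shift a little left and inward first, then lower to near contact.

servo_tool --pt "-0.09 0.24 0 0 0 0 1" --pt "-0.09 0.24 -0.2 0 0 0 1" --pt "-0.09 0.24 -0.4 0 0 0 1" --pt "-0.09 0.24 -0.6 0 0 0 1" --pt "-0.09 0.24 -0.7 0 0 0 1" --pt "-0.09 0.24 -0.78 0 0 0 1" --pt "-0.09 0.24 -0.78 0 0 0 1" --pt "-0.09 0.24 -0.78 0 0 0 1" --pt "-0.09 0.24 -0.78 0 0 0 1"

```text
time: 12.9
tool_pos: [0.5356, -0.0155, 0.1124]
tcp_rot: [-1.564, 0.07, -0.071]
wrist_force: [-0.6, -0.2, -1.3]
width: 0.025
grip_force: 79.3
```

```bash
python3 - <<'E'
from h import *
s=bot.read_state(); print(s["time"],s["tool_pos"],s["width"],s["wrist_force"])
a=snap("side","a.png",(220,140,460,370),2.4); b=bot.read_camera("top")
o=cv2.resize(b[150:380,200:430],None,fx=2.4,fy=2.4,interpolation=2); p=cv2.imread("pics/a.png")
cv2.imwrite("pics/s5.png",cv2.resize(np.hstack([p[:552],o[...,::-1]]),(800,392)))
E
```

```text
12.9 [ 0.53556433 -0.01554789  0.11238016] 0.02544473781639164 [-0.56882894 -0.22396599 -1.27180173]
```

View pics/s5.png

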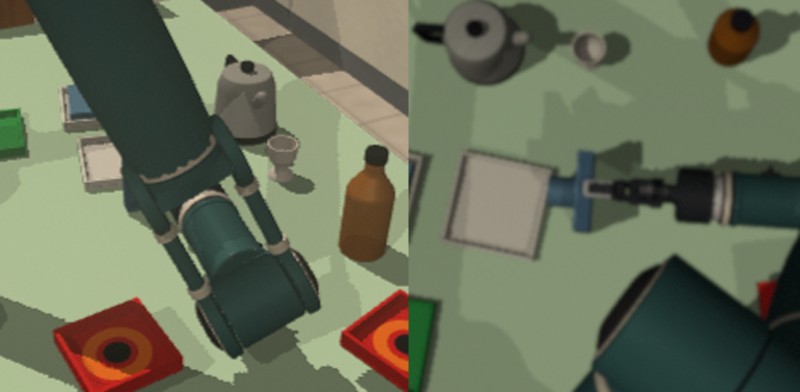

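The top view (right half) shows the funnel on edge at (585,190), spout over the tray's rim, with the wrist clear of both reds. Lower to contact.

servo_tool --pt "0 0 -0.012 0 0 0 1" --pt "0 0 -0.022 0 0 0 1" --pt "0 0 -0.03 0 0 0 1" --pt "0 0 -0.03 0 0 0 1"

```text
time: 13.4
tool_pos: [0.535, -0.0151, 0.1076]
tcp_rot: [-1.561, 0.071, -0.069]
wrist_force: [-0.4, 0.4, 3.0]
width: 0.022
grip_force: 79.2
```

servo_tool --pt "0 0 0 0 0 0 0.92" --pt "0 0 0 0 0 0 0.85" --pt "0 0 0 0 0 0 0.8" --pt "0 0 0 0 0 0 0.75" --pt "0 0 0 0 0 0 0.75" --pt "0 0 0 0 0 0 0.75"

```text
time: 14.0
tool_pos: [0.5351, -0.0151, 0.1067]
tcp_rot: [-1.563, 0.072, -0.069]
wrist_force: [0.1, 0.0, 0.1]
width: 0.247
grip_force: 0.0
```

servo_tool --pt "-0.01 -0.05 0 0 0 0 0.75" --pt "-0.02 -0.2 0 0 0 0 0.75" --pt "-0.04 -0.4 0 0 0 0 0.75" --pt "-0.04 -0.4 0 0 0 0 0.75" --pt "-0.04 -0.4 0 0 0 0 0.75"

```text
time: 14.5
tool_pos: [0.5294, -0.0772, 0.1067]
tcp_rot: [-1.564, 0.073, -0.072]
wrist_force: [-0.7, -0.4, -0.1]
width: 0.25
grip_force: 0.0
```

```bash
python3 - <<'E'
from h import *
s=bot.read_state(); print(s["time"],s["tool_pos"],s["width"],s["wrist_force"])
b=bot.read_camera("top"); np.save("b.npy",b)
m=near(blue(b),"top",[.54,-.0,.06]); v,u=np.nonzero(m); print(u.min(),u.max(),v.min(),v.max(),u.size)
o=cv2.resize(b[190:310,200:400],None,fx=2,fy=2); cv2.imwrite("pics/s6.png",o[...,::-1])
E
```

```text
14.5 [ 0.5293931  -0.07720103  0.10670884] 0.24967257192981518 [-0.67572595 -0.38155064 -0.0869464 ]
273 293 238 284 714
```

View pics/s6.png

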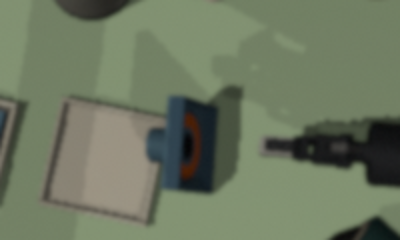

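The top view shows the funnel (crop (190,143), full picture 295,262) leaning back with its spout on the tray's rim, orange partly visible and the gripper clear. I'll go over to the spout side and push the top edge toward -y. First retreat, rise and turn the tool back down while measuring.

servo_tool --pt "0 -0.05 0.3 0 0 0 1" --pt "0 -0.05 0.6 0 0 0 1" --pt "0 -0.05 0.95 0 0 0 1" --pt "0 -0.05 0.95 -0.05 0.0045 0 1" --pt "0 -0.05 0.95 -0.25 0.0225 0 1" --pt "0 -0.05 0.95 -0.25 0.0225 0 1" --pt "0 -0.05 0.95 -0.25 0.0225 0 1" --pt "0 -0.05 0.95 -0.25 0.0225 0 1" --pt "0 -0.05 0.95 -0.25 0.0225 0 1" --pt "0 -0.05 0.95 -0.5 0.045 0 1" --pt "0 -0.05 0.95 -0.5 0.045 0 1" --pt "0 -0.05 0.95 -0.5 0.045 0 1" --pt "0 -0.05 0.95 -0.5 0.045 0 1" --pt "0 -0.05 0.95 -0.5 0.045 0 1" --pt "0 -0.05 0.95 -0.5 0.045 0 1" --pt "0 -0.05 0.95 -0.5 0.045 0 1"

```text
time: 16.15
tool_pos: [0.5279, -0.0803, 0.2476]
tcp_rot: [-3.137, 0.138, 0.006]
wrist_force: [0.3, -0.0, -0.4]
width: 0.004
grip_force: 0.0
```

```bash
python3 - <<'E'
from h import *
s=bot.read_state(); print(s["time"],np.round(s["tool_pos"],4),s["width"],np.round(s["tcp_rot"],3))
print("top edge spout-side",ray("top",283,262,.105),"mouth-side",ray("top",293,262,.1),"low mouth edge",ray("top",308,262,.0),"spout end",ray("top",273,262,.05))
a=bot.read_camera("side"); b=bot.read_camera("top")
o=np.hstack([cv2.resize(a[180:330,220:370],(400,400),interpolation=2),cv2.resize(b[190:340,220:370],(400,400),interpolation=2)])
cv2.imwrite("pics/s7.png",o[...,::-1])
E
```

```text
16.15 [ 0.5279 -0.0803  0.2476] 0.0035498784803173647 [-3.137  0.138  0.006]
top edge spout-side [0.53288018 0.02754855 0.105     ] mouth-side [0.53280808 0.00456308 0.1       ] low mouth edge [ 0.5390775  -0.02758032  0.        ] spout end [0.5371599  0.05597639 0.05      ]
```

View pics/s7.png

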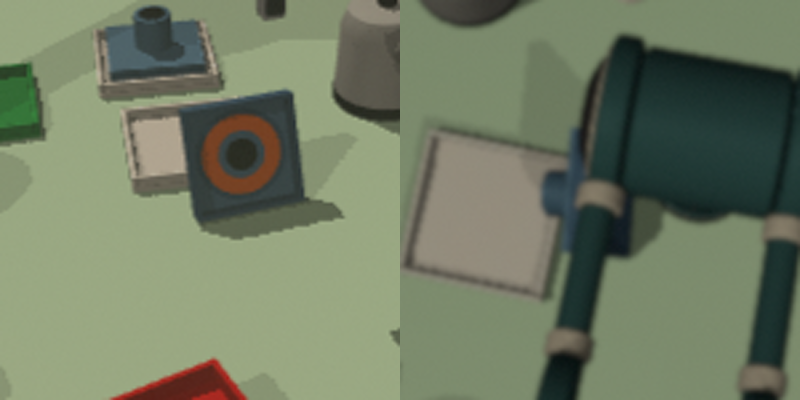

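The side view shows it leaning back about 17° on the tray's rim, mouth toward -y, with nothing around it. From y=+0.065 I push the top of the flange toward -y with closed fingers at z≈0.088.

servo_tool --pt "0.05 0.3 0 0 0 0 1" --pt "0.05 0.6 0 0 0 0 1" --pt "0.05 0.97 0 0 0 0 1" --pt "0.05 0.97 -0.1 0 0 0 1" --pt "0.05 0.97 -0.1 0 0 0 1"

```text
time: 16.75
tool_pos: [0.5347, 0.063, 0.231]
tcp_rot: [3.138, -0.142, -0.01]
wrist_force: [-0.7, -0.2, -0.7]
width: 0.001
grip_force: 0.0
```

servo_tool --pt "0 0 -0.3 0 0 0 1" --pt "0 0 -0.6 0 0 0 1" --pt "0 0 -0.96 0 0 0 1" --pt "0 0 -0.96 0 0 0 1" --pt "0 0 -0.96 0 0 0 1"

```text
time: 17.25
tool_pos: [0.5351, 0.0611, 0.0889]
tcp_rot: [3.137, -0.148, -0.008]
wrist_force: [-0.1, -0.2, 0.2]
width: -0.001
grip_force: 0.0
```

servo_tool --pt "0 -0.1 0 0 0 0 1" --pt "0 -0.2 0 0 0 0 1" --pt "0 -0.28 0 0 0 0 1" --pt "0 -0.36 0 0 0 0 1" --pt "0 -0.44 0 0 0 0 1" --pt "0 -0.52 0 0 0 0 1" --pt "0 -0.6 0.01 0 0 0 1" --pt "0 -0.68 0.02 0 0 0 1" --pt "0 -0.76 0.03 0 0 0 1" --pt "0 -0.76 0.03 0 0 0 1"

```text
time: 18.25
tool_pos: [0.537, -0.0528, 0.0952]
tcp_rot: [3.137, -0.146, 0.001]
wrist_force: [-0.4, -1.7, 2.5]
width: 0.0
grip_force: 1.4
```

```bash
python3 - <<'E'
from h import *
s=bot.read_state(); print(s["time"],np.round(s["tool_pos"],4),np.round(s["wrist_force"],1))
for n in("side","top"):
    I=bot.read_camera(n); m=near(blue(I),n,[.535,-.06,.05]); v,u=np.nonzero(m); print(n,u.min(),u.max(),v.min(),v.max(),u.size)
    h=cv2.cvtColor(I,cv2.COLOR_RGB2HSV); o=(h[...,0]>5)&(h[...,0]<18)&(h[...,1]>150); p=proj(n,[.535,-.05,.05]); p=p.astype(int)
    print("orange near",o[p[1]-40:p[1]+40,p[0]-40:p[0]+40].sum())
E
```

```text
18.25 [ 0.537  -0.0528  0.0952] [-0.4 -1.7  2.5]
side 295 345 236 264 916
orange near 0
top 301 345 262 303 1343
orange near 0
```

servo_tool --pt "0 0 0 0 0 0 1" --pt "0 -0.05 0.03 0 0 0 1" --pt "0 -0.15 0.06 0 0 0 1" --pt "0 -0.15 0.06 0 0 0 1" --pt "0 -0.15 0.06 0 0 0 1"

```text
time: 18.85
tool_pos: [0.5365, -0.0741, 0.1038]
tcp_rot: [-3.138, 0.146, 0.0]
wrist_force: [0.4, -0.8, -0.4]
width: 0.001
grip_force: 0.0
```

servo_tool --pt "0 0 0.3 0 0 0 1" --pt "0 0.3 0.6 0 0 0 0.6" --pt "0 0.6 0.9 0 0 0 0.3" --pt "0 0.95 0.9 0 0 0 0.3" --pt "0 0.95 0.9 0 0 0 0.3"

```text
time: 19.35
tool_pos: [0.5374, 0.072, 0.2415]
tcp_rot: [-3.136, 0.142, -0.006]
wrist_force: [0.3, 0.4, -0.8]
width: 0.68
grip_force: 0.0
```

```bash
python3 - <<'E'
from h import *
s=bot.read_state(); print(s["time"],np.round(s["tool_pos"],4),np.round(s["wrist_force"],1))
M={}
for n in("side","top"):
    I=bot.read_camera(n); np.save(n+".npy",I); cv2.imwrite(f"pics/z_{n}.png",I[...,::-1])
    m=near(blue(I),n,[.535,-.085,.02]); v,u=np.nonzero(m); print(n,u.min(),u.max(),v.min(),v.max(),u.size)
    for d in bot.mark_of("funnel",n)[:4]+bot.mark_of("other_funnel",n)[:3]: print("mark",round(d["score"],2),ray(n,d["at"][1]*640,d["at"][0]*480,.062).round(3))
E
```

```text
19.35 [0.5374 0.072  0.2415] [ 0.3  0.4 -0.8]
side 295 349 252 290 1565
mark 0.97 [ 0.621 -0.48   0.062]
mark 0.85 [ 0.523 -0.093  0.062]
mark 0.69 [ 0.335 -0.365  0.062]
mark 0.43 [ 0.68  -0.112  0.062]
mark 0.97 [0.513 0.222 0.062]
top 307 353 243 288 1996
mark 0.9 [ 0.525 -0.082  0.062]
mark 0.86 [ 0.65  -0.431  0.062]
mark 0.59 [ 0.359 -0.302  0.062]
mark 0.81 [0.537 0.283 0.062]
mark 0.46 [ 0.727 -0.026  0.062]
```

```bash
sed -i 's/def fit(masks,half,z0,z1,x0):/def fit(masks,half,z0,z1,x0,spout=0):/; s/^            h=cv2.convexHull/            if spout: P+=[proj(n,[p[0]+.022*np.cos(b),p[1]+.022*np.sin(b),spout]) for b in np.arange(0,6.28,.5)]\n            h=cv2.convexHull/' h.py
python3 - <<'E'
from h import *
M={n:near(blue(np.load(n+".npy")),n,[.535,-.085,.02]) for n in("side","top")}
for k in(M,{"top":M["top"]},{"side":M["side"]}):
    r=fit(k,.055,0,.022,[.53,-.085],.062); print(list(k),r.x.round(4),np.degrees(r.x[2]).round(1),round(r.fun,3))
I=np.load("top.npy")
M={n:near(white(np.load(n+".npy")),n,[.522,.115,.01]) for n in("side","top")}
r=fit({"side":M["side"]},.069,0,.018,[.522,.115]); print("tray side",r.x,r.fun)
E
```

```text
['side', 'top'] [ 0.5278 -0.084  -0.0868] -5.0 0.18
['top'] [ 0.528  -0.0831 -0.0859] -4.9 0.048
['side'] [ 0.5264 -0.0795 -0.0597] -3.4 0.111
tray side [ 0.51977053  0.11931439 -0.24720002] 0.05850428691169107
```

The funnel now lies flat mouth-down at about (0.527, -0.082), yaw -5°. Next I grasp the spout from above.

servo_tool --pt "-0.06 -0.3 0 0 0 0 0" --pt "-0.06 -0.6 0 0 0 0 0" --pt "-0.06 -0.9 0 0 0 0 0" --pt "-0.067 -1 0 0 0 0 0" --pt "-0.067 -1 -0.2 0 0 0 0" --pt "-0.067 -1 -0.5 0 0 0 0" --pt "-0.067 -1 -0.75 0 0 0 0" --pt "-0.067 -1 -0.75 0 0 0 0" --pt "-0.067 -1 -0.75 0 0 0 0"

```text
time: 20.55
tool_pos: [0.5256, -0.0814, 0.1257]
tcp_rot: [-3.138, 0.146, 0.004]
wrist_force: [0.8, 0.0, 0.3]
width: 1.002
grip_force: 0.0
```

servo_tool --pt "0.01 0 -0.2 0 0 0 0" --pt "0.01 0 -0.4 0 0 0 0" --pt "0.01 0 -0.55 0 0 0 0" --pt "0.01 0 -0.61 0 0 0 0" --pt "0.01 0 -0.61 0 0 0 0.3" --pt "0.01 0 -0.61 0 0 0 0.7" --pt "0.01 0 -0.61 0 0 0 0.7" --pt "0.01 0 -0.61 0 0 0 0.7" --pt "0.01 0 -0.61 0 0 0 0.7" --newtons 40

```text
time: 21.45
tool_pos: [0.5302, -0.0815, 0.0373]
tcp_rot: [3.138, -0.144, 0.007]
wrist_force: [-0.8, 0.1, 5.9]
width: 0.504
grip_force: 40.9
```

servo_tool --pt "0 0 0.15 0 0 0 0.7" --pt "0 0 0.4 0 0 0 0.7" --pt "0 0.2 0.4 0 0 -0.02 0.7" --pt "0 0.5 0.4 0 0 -0.044 0.7" --pt "-0.045 0.8 0.4 0 0 -0.044 0.7" --pt "-0.045 1 0.4 0 0 -0.044 0.7" --pt "-0.045 1 0.4 0 0 -0.044 0.7"

```text
time: 22.15
tool_pos: [0.5213, 0.0721, 0.0956]
tcp_rot: [-3.12, 0.354, -0.002]
wrist_force: [-0.1, -0.6, -2.2]
width: 0.502
grip_force: 41.1
```

servo_tool --pt "0 0.15 0 0 0 0 0.7" --pt "0 0.31 0 0 0 0 0.7" --pt "0 0.31 0 0 0 0 0.7" --pt "0 0.31 0 0 0 0 0.7"

```text
time: 22.55
tool_pos: [0.5215, 0.1149, 0.0951]
tcp_rot: [3.121, -0.359, 0.001]
wrist_force: [0.6, -0.2, -1.0]
width: 0.5
grip_force: 41.2
```

```bash
python3 - <<'E'
from h import *
s=bot.read_state(); print(s["time"],np.round(s["tool_pos"],4),np.round(s["wrist_force"],1),s["width"],np.round(s["tcp_rot"],3))
p=s["tool_pos"]; z=p[2]-.0365
for n in("side","top"):
    I=bot.read_camera(n); np.save(n+"2.npy",I); cv2.imwrite(f"pics/y_{n}.png",I[...,::-1])
    m=near(blue(I),n,[.521,.115,z+.015]); v,u=np.nonzero(m); print(n,u.min(),u.max(),v.min(),v.max(),u.size)
    r=fit({n:m},.055,z,z+.022,[.521,.115],0); print(r.x.round(4),np.degrees(r.x[2]).round(1),round(r.fun,3))
E
```

```text
22.55 [0.5215 0.1149 0.0951] [ 0.6 -0.2 -1. ] 0.4999322771265955 [ 3.121e+00 -3.590e-01  1.000e-03]
side 260 312 184 229 1776
[ 0.5136  0.1288 -0.0883] -5.1 0.321
top 222 252 276 304 619
[0.4779 0.1156 0.7873] 45.1 0.732
```

servo_tool --pt "0 0 -0.1 0 0 0 0.7" --pt "0 0 -0.2 0 0 0 0.7" --pt "0 0 -0.26 0 0 0 0.7" --pt "0 0 -0.3 0 0 0 0.7" --pt "0 0 -0.3 0 0 0 0.7"

```text
time: 23.15
tool_pos: [0.5199, 0.115, 0.0479]
tcp_rot: [3.12, -0.361, -0.005]
wrist_force: [-0.3, 0.3, -0.6]
width: 0.497
grip_force: 41.2
```

servo_tool --pt "0 0 -0.02 0 0 0 0.7" --pt "0 0 -0.035 0 0 0 0.7" --pt "0 0 -0.035 0 0 0 0.7"

```text
time: 23.45
tool_pos: [0.5214, 0.1154, 0.0446]
tcp_rot: [-3.121, 0.36, -0.0]
wrist_force: [0.4, -0.7, -0.7]
width: 0.5
grip_force: 41.2
```

No rim contact and below rim level, so the funnel is inside the tray. Final lowering, then release and rise.

servo_tool --pt "0 0 -0.008 0 0 0 0.7" --pt "0 0 -0.014 0 0 0 0.7" --pt "0 0 -0.014 0 0 0 0.4" --pt "0 0 -0.014 0 0 0 0" --pt "0 0 -0.014 0 0 0 0" --pt "0 0 -0.014 0 0 0 0" --pt "0 0 -0.014 0 0 0 0" --pt "0 0 0.2 0 0 0 0" --pt "0 0 0.5 0 0 0 0" --pt "0 0 0.8 0 0 0 0" --pt "0 -0.3 1 0 0 0 0" --pt "0 -0.6 1 0 0 0 0" --pt "0 -0.9 1 0 0 0 0" --pt "0 -0.9 1 0 0 0 0"

```text
time: 24.85
tool_pos: [0.5214, -0.0242, 0.1953]
tcp_rot: [3.118, -0.368, 0.003]
wrist_force: [-0.6, 0.3, 0.3]
width: 1.0
grip_force: 0.0
```

servo_tool --pt "0 -0.3 0 0 0 0 0" --pt "0 -0.6 0 0 0 0 0" --pt "0 -0.9 0 0 0 0 0" --pt "0 -0.9 0 0 0 0 0"

```text
time: 25.25
tool_pos: [0.5213, -0.1587, 0.1945]
tcp_rot: [3.118, -0.367, 0.001]
wrist_force: [-0.3, 0.1, 0.1]
width: 1.001
grip_force: 0.0
```

```bash
python3 - <<'E'
from h import *
s=bot.read_state(); print(s["time"],np.round(s["tool_pos"],4),np.round(s["wrist_force"],1))
for n in("top","side"):
    I=bot.read_camera(n); cv2.imwrite(f"pics/x_{n}.png",I[...,::-1])
    for X,l in(([.521,.115,.02],"ours"),([.54,.31,.02],"other")):
        m=near(blue(I),n,X)
        for z in(.006,.011,.018):
            r=fit({n:m},.055,z,z+.022,X[:2],z+.062); print(n,l,z,r.x.round(4),np.degrees(r.x[2]).round(1),round(r.fun,3))
    m=near(white(I)|blue(I),n,[.521,.115,.01]); r=fit({n:m},.069,0,.018,[.521,.115],.068); print(n,"tray",r.x.round(4),np.degrees(r.x[2]).round(1),round(r.fun,3))
E
```

```text
25.25 [ 0.5213 -0.1587  0.1945] [-0.3  0.1  0.1]
top ours 0.006 [ 0.5183  0.1144 -0.2144] -12.3 0.032
top ours 0.011 [ 0.5179  0.1138 -0.2176] -12.5 0.033
top ours 0.018 [ 0.5183  0.1127 -0.2232] -12.8 0.038
top other 0.006 [0.5453 0.3029 1.3019] 74.6 0.039
top other 0.011 [ 0.546   0.3011 -0.2638] -15.1 0.04
top other 0.018 [ 0.5454  0.2993 -0.2657] -15.2 0.044
top tray [0.5215 0.1135 1.3275] 76.1 0.072
side ours 0.006 [ 0.5198  0.1288 -0.2558] -14.7 0.203
side ours 0.011 [ 0.5187  0.124  -0.2872] -16.5 0.212
side ours 0.018 [ 0.5157  0.1167 -0.2576] -14.8 0.227
side other 0.006 [ 0.5499  0.3219 -0.2969] -17.0 0.236
side other 0.011 [0.5427 0.3037 1.3101] 75.1 0.248
side other 0.018 [ 0.5419  0.2988 -0.2751] -15.8 0.259
side tray [ 0.5185  0.1152 -0.2531] -14.5 0.105
```

The funnel sits within about 3 mm of the tray's centre, yaw matched, and its height reads the same as the correctly placed funnel. The arm is clear, so I hand in.

```bash
python3 -c "
from workcell import bot
print(bot.finish_job())"
```

```text
the job is handed in; nothing more can be done
None
```

The blue funnel now lies mouth-down in the empty white tray, released with the gripper clear, and the job was handed in at about 25 s; camera fits put it about 3 mm from the tray's centre and flat on the floor, and nothing else was knowingly touched, though I couldn't view a final picture.

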